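Set a standoff height gauge to its master pillar and lock it

TASK

Set the standoff height gauge to the brass master pillar screwed down on its anvil: slacken the wide lock ring, turn the knob above it clockwise to bring the stop screw down until it just bears on the pillar with light pressure, then tighten the lock ring firmly again so that the setting cannot shift. Feel for the contact and do not force either of them, never turn the knob while the ring is tight, and leave the loose things on the cart where they are.

Things in the scene. Friction and masses are not known exactly. Their poses are not given: they have to be found in the camera images.
- gauge: Fixed C-frame gauge. Origin on the vertical screw axis at cart height; x points from the column out through the open throat. Foot 160 x 84 mm, 16 mm high; column at x = -102 to -58 mm; arm 42 mm wide, top at 105 mm; steel nose under the lock ring 36 mm across, 105 to 131 mm; anvil disc 32 mm across, top at 30 mm. Finger pads slip on the steel of ring and knob at a friction of about 0.45.
- lock_ring: Knurled round steel ring, 52 mm across, 16 mm high, origin at its centre 139 mm up. Turns about z, never rises; clockwise from above tightens. Starts more or less tight; slack within 1.3 rad. Runs free at 0.06 N m; from where the collet bites the torque climbs 0.28 N m per rad. Firmly tight: 0.3 N m (0.23 to 0.4 right, 0.5 ruins it). Stays where left. 26 mm free between it and the arm.
- stop_screw: Stop screw; its round knurled steel knob above the ring is 34 mm across, 16 mm high; origin at knob centre. Clockwise from above lowers it, the knob too, 1.6 mm per rad; it touches the pillar 1.2 to 3.4 rad from the start. Turns free at 0.06 N m, on the pillar 0.1 N m more per rad: right 0.07 to 0.14, damage over 0.18. Stays where left; its heading shows its turning. Shaft 14 mm thick.
- collet: Brass jaws in the nose, seen as two small blocks between ring and knob. The lock ring presses them on the stop screw (35 N at 0.3 N m of ring torque), which then cannot turn. Origin on the axis, inside the nose, 120 mm up.
- master_pillar: Six-sided brass standoff pillar, 12 mm across flats, about 25 mm tall, screwed down on the anvil under the domed tip of the stop screw; does not move. Origin at the centre of its underside, on the screw axis.
- spare_pillar_a: Another such pillar, loose on the cart beside the gauge, not needed; origin at the centre of its underside.
- spare_pillar_b: Another such pillar, loose on the cart beside the gauge, not needed; origin at the centre of its underside.
- fuse_jar: Squat amber glass fuse jar with a steel cap, 64 mm across, 62 mm tall, beside the gauge, not needed; origin at the centre of its underside.
- foot_pad: Black rubber foot pad, 44 mm across, 11 mm thick, beside the gauge, not needed; origin at the centre of its underside.
- trackball_center (a point): Centre of the white plastic trackball, 57 mm across, in a black ring cradle, not needed.
- screwdriver: Screwdriver lying on the cart, not needed; origin at its middle, underneath.
Not all that is in view belongs to the job. What is meant by the gauge is not blue, and is the larger of those in its own colour.

How it is judged:
By the outcome, as a careful person would: the job done as asked, in the order asked, and still so for the second after the job is handed in, with the robot touching nothing.
It also fails if it takes over 72 s, if anything falls off the work surface, if the arm or the gripper's body presses on something with over 40 N, if the wrist force passes 120 N, or if a joint passes its speed limit or range.

ROBOT

A 6-joint arm with a two-finger parallel gripper is mounted at the origin on the work surface. World frame = base frame: x ahead of the robot, y to its left, z up, the work surface at z = 0. Lengths are in mm, angles in rad, forces in N, time in s.
With the tool pointing down it reaches from about 350 to 775 mm from the base axis. Payload 7.3 kg.
Tool frame: the origin (TCP) lies at the very end of the fingers, on their centre line; the grasp point (between the pads) lies 19 mm behind it; z points along the fingers, x is the direction in which the jaws open and shut, and the axes are right-handed (so a half turn about z gives the same grasp; the last joint's range is limited). The gripper opens to 92 mm and grips with 3 to 60 N. Pads are 19 mm wide; open, the fingers measure 130 mm over their backs; the gripper's body (75 mm by 190 mm) begins 47 mm behind the grasp point.
Start: joints at [-1.304, 0.342, 1.524, -0, 1.275, -0.146], TCP at [210.641, -480.911, 226.741] pointing down, gripper open.
Joint ranges: [-2.53, 2.53], [-0.77, 2.02], [0.04, 2.7], [-1, 4.14], [0.28, 2.66], [-3.11, 3.11]. Speed limits (rad/s): [2.57, 2.57, 3.14, 3.14, 3.14, 3.14].

INTERFACE

Orientations are given as [roll, pitch, yaw] about the fixed x, y, z axes, in that order (R = Rz(yaw) Ry(pitch) Rx(roll)).
In Python, from plant import bot gives the robot as it stands.
- The arm moves only by the shell command python3 -m inch 'ROWS'. ROWS is JSON, a list that holds one entry, the list of rows, each a list of 7 numbers: the shift along the tool's x, y, z in m, then the turn, a rotation vector about the tool's x, y, z in degrees, then the finger opening in m, from 0 to 0.0918. In form: [[[dx, dy, dz, ax, ay, az, hand], ...]]. A call has 1 to 12 rows; each row shifts and turns the commanded pose from where the row before left it, along the tool's axes as they then stand; what a row does not reach is not made up. A row lasts 1/10 s, in which the tool goes at most 50 mm and 8.59 degrees, less where a joint would pass 70% of its speed; a pose out of reach is approached as far as the arm can. A call is refused whole if a number of a shift passes 0.05 or a number of a turn 8.59, either way. A call with a gripper value outside its range is refused whole. The fingers move at their own pace and stop on an object; the grip force is fixed at half the most. Time passes only in rows, so rows that do not move let the fingers close. It gives the time, the measured TCP pose, the force and the opening at its end, in the units of the state.
- bot.get_obs(): the state, without advancing time (a new reading comes with each control period).
- bot.capture(name): name is "scene" or "side" or "wrist"; returns a dict with "pixels" (420x560x3 uint8, blue, green, red), "camera_matrix" (3x3 intrinsics, pixels), "dist" ([k1, k2, p1, p2, k3] as OpenCV has them; the pictures are not rectified), "view" (4x4, takes a point from world to camera coordinates); the wrist camera has in their place "tool_from_camera" (4x4, takes a point from camera to tool coordinates, whose origin is the TCP and whose axes are the tool frame's). Camera axes: x right, y down, z forward; pixel columns grow to the right and rows downward; lengths in mm; the calibration is good to about 2 mm. A picture is of the moment at which its call begins: read the wrist's pose just before it. There is no depth.
- bot.close_job(): hands the job in, once; it reports no verdict.
The state is a dict: "time": time; "joint_positions": joint angles; "dq": joint speeds; "tau": joint torques, N m; "tool_pos": TCP position; "tcp_rot": TCP orientation; "contact_force": force on the tool from outside, world axes, zero at the start; "moment": the same for the moment, N m; "grip_width": finger opening in mm.
Only numpy, scipy, OpenCV 4.12 (cv2) and the standard library are available. Lean on these libraries where they do the work, as an engineer would, in place of code of your own. Each camera call takes 0.05 s, during which the arm holds its last target. There are 200 camera calls.

## Working session

There is one attempt and no reset: what is moved stays moved. The work goes in short steps, Python scripts to look and compute and a shell command to move; the robot and the scene stay as the last step left them, time stands still between calls to the robot, and variables do not carry over. Pictures are saved under pics/ and viewed, about 8 in all and at most 12, crops included, and the job is handed in when it is done.

```bash
mkdir -p pics; ls; python3 - <<'E'
from plant import bot
import cv2
o=bot.get_obs();print(o)
for n in("scene","side"):
    c=bot.capture(n);cv2.imwrite(f"pics/{n}0.png",c["pixels"]);print(n,c["camera_matrix"],c["dist"],c["view"])
E
```

```text
pics
{'time': 0.0, 'joint_positions': array([-1.30396718e+00,  3.42728430e-01,  1.52501723e+00,  1.31581779e-05,
        1.27538104e+00, -1.46005933e-01]), 'dq': array([ 3.90959084e-05,  1.11707465e-03, -9.97499417e-04, -2.33115423e-04,
        6.61519580e-04, -7.05295707e-05]), 'tau': array([ 8.46718194e-05, -4.31249428e+01, -2.44218224e+01,  7.16831814e-02,
        5.60270820e-02, -1.23723808e-04]), 'tool_pos': array([ 210.54834276, -480.49241772,  226.04192193]), 'tcp_rot': array([-3.14135702e+00,  1.51589478e-03, -1.15796491e+00]), 'contact_force': array([-0.28903638,  0.7448117 ,  0.44341272]), 'moment': array([-0.0518878 , -0.02842476,  0.0176247 ]), 'grip_width': 91.91948257063633}
scene [[383.06784663   0.         283.78522783]
 [  0.         383.06784663 211.33370349]
 [  0.           0.           1.        ]] [0.02834208 0.         0.         0.         0.        ] [[-8.58885888e-01  5.12153698e-01  3.69071999e-03  5.09229998e+02]
 [ 3.93992408e-01  6.65298320e-01 -6.34151502e-01 -1.50859882e+02]
 [-3.27238467e-01 -5.43209660e-01 -7.73200007e-01  1.42232531e+03]
 [ 0.00000000e+00  0.00000000e+00  0.00000000e+00  1.00000000e+00]]
side [[478.19106552   0.         278.82912717]
 [  0.         478.19106552 215.84870811]
 [  0.           0.           1.        ]] [-0.08608159  0.          0.          0.          0.        ] [[ 9.85965983e-01 -1.65593943e-01  2.12067590e-02 -5.88632245e+02]
 [-6.31200484e-02 -4.87358193e-01 -8.70917821e-01  1.41416457e+02]
 [ 1.54554004e-01  8.57356774e-01 -4.90970897e-01  1.05398165e+03]
 [ 0.00000000e+00  0.00000000e+00  0.00000000e+00  1.00000000e+00]]
```

View pics/scene0.png

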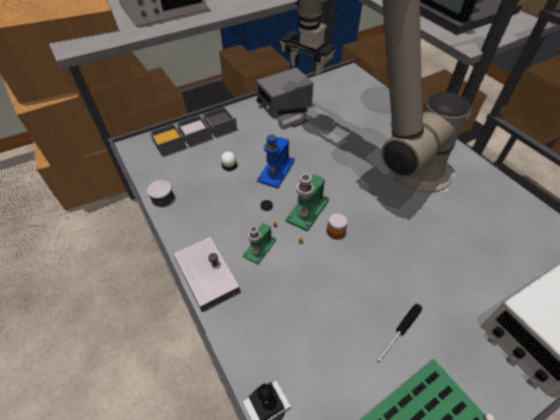

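View pics/side0.png

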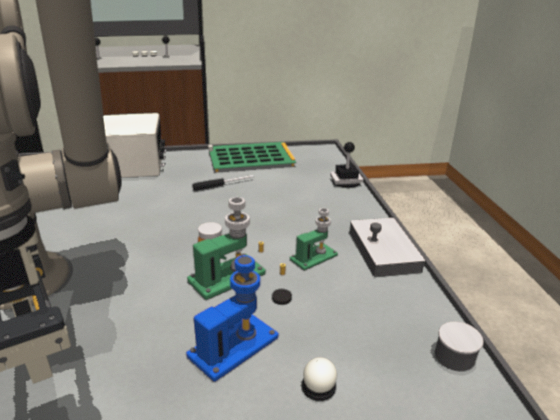

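The large green gauge is at scene (308,195) and side (237,215). Its knob is near scene (306,178) and side (237,204), and its ring near scene (306,190) and side (237,222). The blue gauge and the small green one are decoys.

```bash
cat > h.py <<'E'
import numpy as np, cv2
from plant import bot
from scipy.spatial.transform import Rotation as R
def ray(c,uv,T=None):
    "origin, direction in world; T = world_from_camera"
    p=cv2.undistortPoints(np.array([[uv]],float),c["camera_matrix"],np.array(c["dist"],float))[0,0]
    if T is None: T=np.linalg.inv(c["view"])
    d=T[:3,:3]@np.array([*p,1]); return T[:3,3],d/np.linalg.norm(d)
def onplane(r,z): o,d=r; return o+d*(z-o[2])/d[2]
def meet(r1,r2):
    A=sum(np.eye(3)-np.outer(d,d) for o,d in(r1,r2)); b=sum((np.eye(3)-np.outer(d,d))@o for o,d in(r1,r2))
    return np.linalg.solve(A,b)
def tool():
    o=bot.get_obs(); T=np.eye(4);T[:3,:3]=R.from_euler("xyz",o["tcp_rot"]).as_matrix();T[:3,3]=o["tool_pos"];return T
E
python3 - <<'E'
from h import *
a=bot.capture("scene");b=bot.capture("side")
for p,q in(((306,178),(237,204)),((306,190),(237,222))):
    r1,r2=ray(a,p),ray(b,q);print(meet(r1,r2),onplane(r1,139),onplane(r2,139))
A=cv2.resize(a["pixels"][160:240,260:360],(400,320),interpolation=2);B=cv2.resize(b["pixels"][185:305,165:315],(400,320),interpolation=2)
cv2.imwrite("pics/c1.png",np.hstack([A,B]))
for n,c in(("scene",a),("side",b)):
    h=cv2.cvtColor(c["pixels"],cv2.COLOR_BGR2HSV);m=cv2.inRange(h,(50,90,30),(85,255,255))
    k,_,s,ce=cv2.connectedComponentsWithStats(m)
    for i in range(1,k):
        if s[i,4]>60:print(n,s[i],ce[i])
E
```

```text
[494.12908729 -42.285495   179.96052307] [467.64467499 -74.9284788  139.        ] [502.56568023  32.19287608 139.        ]
[494.21444505 -36.8190047  132.67597177] [495.3843159  -32.05585206 139.        ] [495.18662615 -49.30076584 139.        ]
scene [287 176  41  54 786] [309.51908397 205.5610687 ]
scene [244 224  31  39 443] [260.69751693 244.20993228]
scene [ 361  360  123   60 3170] [427.07255521 398.72208202]
side [ 210  143   85   25 1249] [248.755004   155.28502802]
side [291 231  46  38 819] [310.55555556 250.04151404]
side [ 188  235   58   64 1926] [213.48130841 264.43042575]
```

View pics/c1.png

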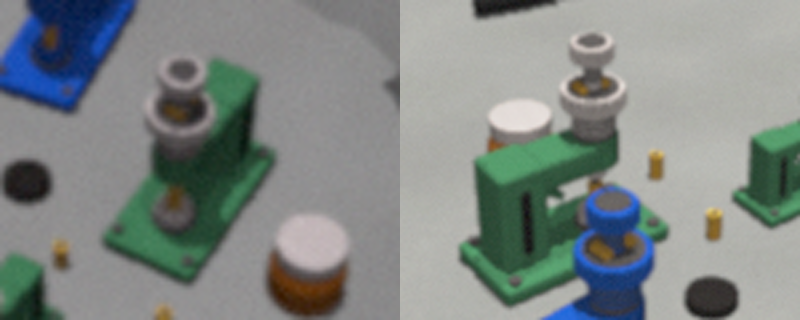

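```bash
python3 -m inch '[[[-0.0242,-0.0364,-0.004,0,0,0,0.0918],[-0.0242,-0.0364,-0.004,0,0,0,0.0918],[-0.0242,-0.0364,-0.004,0,0,0,0.0918],[-0.0242,-0.0364,-0.004,0,0,0,0.0918],[-0.0242,-0.0364,-0.004,0,0,0,0.0918],[-0.0242,-0.0364,-0.004,0,0,0,0.0918],[-0.0242,-0.0364,-0.004,0,0,0,0.0918],[-0.0242,-0.0364,-0.004,0,0,0,0.0918],[-0.0242,-0.0364,-0.004,0,0,0,0.0918],[-0.0242,-0.0364,-0.004,0,0,0,0.0918],[-0.0242,-0.0364,-0.004,0,0,0,0.0918],[-0.0242,-0.0364,-0.004,0,0,0,0.0918]]]'
python3 -m inch '[[[0,0,0,0,0,0,0.0918],[0,0,0,0,0,0,0.0918],[0,0,0,0,0,0,0.0918],[0,0,0,0,0,0,0.0918]]]'
python3 - <<'E'
from h import *
T=tool();c=bot.capture("wrist");print(bot.get_obs()); print(c["camera_matrix"],c["dist"],c["tool_from_camera"])
cv2.imwrite("pics/w1.png",c["pixels"])
E
```

```text
time: 1.4
tool_pos: [494.9, -37.9, 274.9]
tcp_rot: [3.142, -0.0, -1.158]
contact_force: [0.4, -0.5, -0.3]
grip_width: 91.5
time: 1.8
tool_pos: [493.7, -40.7, 274.6]
tcp_rot: [3.141, 0.0, -1.16]
contact_force: [0.2, -0.5, -0.4]
grip_width: 91.8
{'time': 1.85, 'joint_positions': array([-2.36941495e-01,  2.52667571e-01,  1.51602628e+00, -2.36877694e-04,
        1.37301128e+00,  9.23056040e-01]), 'dq': array([-0.00028332, -0.00192527, -0.00307556,  0.00099282, -0.00038346,
        0.00221414]), 'tau': array([ 2.50491947e-01, -3.93009067e+01, -2.54475367e+01,  8.73376639e-02,
       -4.07338457e-02, -5.05834323e-03]), 'tool_pos': array([493.79481268, -40.72037728, 274.7217174 ]), 'tcp_rot': array([ 3.14136281e+00, -1.17337546e-04, -1.15995096e+00]), 'contact_force': array([ 0.18160006, -0.19615994,  0.5449938 ]), 'moment': array([ 0.05126553, -0.04311271,  0.02739839]), 'grip_width': 92.30487427641884}
[[311.13323094   0.         279.92758933]
 [  0.         311.13323094 206.71962026]
 [  0.           0.           1.        ]] [0.01492016 0.         0.         0.         0.        ] [[ 9.99999824e-01 -1.51042780e-05 -5.93375592e-04 -4.75917163e-01]
 [ 1.99333087e-04  9.50166001e-01  3.11744336e-01 -8.36944633e+01]
 [ 5.59096640e-04 -3.11744399e-01  9.50165836e-01 -1.58235103e+02]
 [ 0.00000000e+00  0.00000000e+00  0.00000000e+00  1.00000000e+00]]
```

View pics/w1.png

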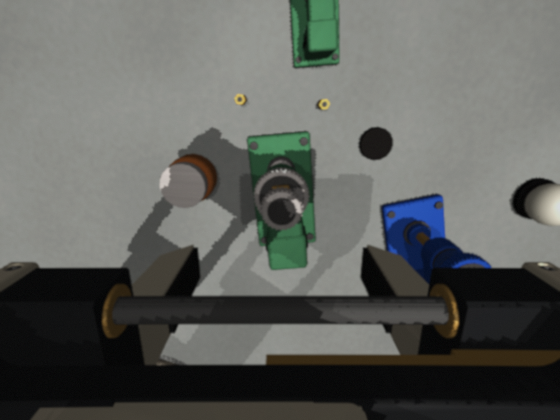

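The wrist view shows the knob centred near (283,205), the ring near (281,194), and the column below at (288,250). The blue gauge's head is to the right at (455,265).

```bash
python3 - <<'E'
from h import *
T=tool();c=bot.capture("wrist");W=T@c["tool_from_camera"];print("cam",W[:3,3])
im=c["pixels"];s=6;x0,y0,x1,y1=240,150,330,245
g=cv2.resize(cv2.cvtColor(im,6)[y0:y1,x0:x1],None,fx=s,fy=s,interpolation=cv2.INTER_CUBIC)
v=cv2.cvtColor(g,8)
for lo,hi,z,col in((14,20,188,(0,0,255)),(24,32,147,(0,255,0))):
    H=cv2.HoughCircles(cv2.GaussianBlur(g,(0,0),3),cv2.HOUGH_GRADIENT,1.5,20,param1=60,param2=20,minRadius=lo*s,maxRadius=hi*s)
    if H is None: print("none");continue
    for h in H[0][:3]:
        u=(h[0]/s+x0,h[1]/s+y0);p=onplane(ray(c,u,W),z);print(u,h[2]/s,p,"pred r px",311*(17 if z>150 else 26)/np.linalg.norm(p-W[:3,3]));cv2.circle(v,(int(h[0]),int(h[1])),int(h[2]),col,1)
cv2.imwrite("pics/w2.png",v)
# column/foot direction, blue head
for n,u,z in(("foot corners",(249,139),16),("",(308,132),16),("armtop back",(271,268),105),("",(305,267),105),("blue knob",(472,268),185)): print(n,onplane(ray(c,u,W),z))
E
```

```text
cam [570.36041586  -6.82640309 432.9377462 ]
none
none
foot corners [514.48329509  13.41598861  16.        ]
 [553.58877859 -53.91873829  16.        ]
armtop back [397.25260685 -70.49764995 105.        ]
 [ 414.56180836 -106.87695163  105.        ]
blue knob [ 511.31683141 -218.97935872  185.        ]
```

View pics/w2.png

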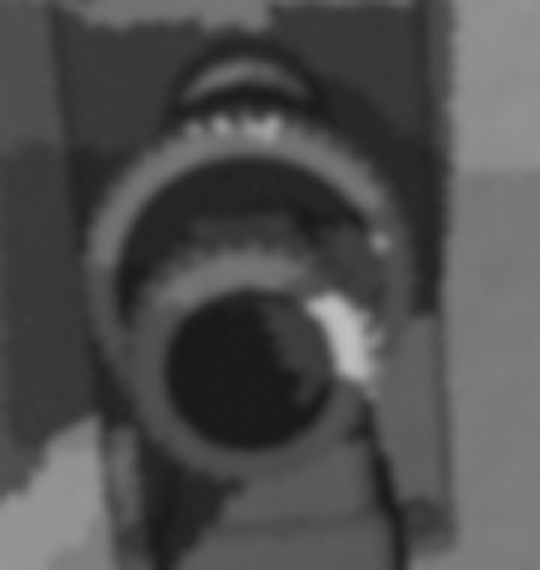

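The knob rim is centred at crop (250,366), which is px (281.6,211). The ring's top rim is at crop (250,286), which is px (281.6,197.7).

```bash
python3 - <<'E'
from h import *
T=tool();c=bot.capture("wrist");W=T@c["tool_from_camera"]
print("ring",onplane(ray(c,(281.3,197.4),W),147))
for z in(180,185,190,195):print(z,onplane(ray(c,(281.3,210.7),W),z))
E
```

```text
ring [493.44968053 -41.57188994 147.        ]
180 [491.41696103 -42.32512313 180.        ]
185 [492.9784025  -41.62196679 185.        ]
190 [494.53984398 -40.91881044 190.        ]
195 [496.10128545 -40.2156541  195.        ]
```

```bash
python3 -m inch '[[[0.0005,0.0006,0.0146,0,0,0,0.0918],[0,0,0.0146,0,0,0,0.0918],[0,0,0.0146,0,0,0,0.0918],[0,0,0.0146,0,0,0,0.0918],[0,0,0.0146,0,0,0,0.0918],[0,0,0.0146,0,0,0,0.0918],[0,0,0.0146,0,0,0,0.0918],[0,0,0.0146,0,0,0,0.0918],[0,0,0.0146,0,0,0,0.0918],[0,0,0.0143,0,0,0,0.0918],[0,0,0,0,0,0,0.0918],[0,0,0,0,0,0,0.0918]]]'
python3 - <<'E'
from h import *
o=bot.get_obs();print(o["tau"],o["moment"],o["contact_force"])
E
python3 -m inch '[[[0,0,0,0,0,0,0.045],[0,0,0,0,0,0,0.045],[0,0,0,0,0,0,0.045],[0,0,0,0,0,0,0.045],[0,0,0,0,0,0,0.045],[0,0,0,0,0,0,0.045],[0,0,0,0,0,0,0.045],[0,0,0,0,0,0,0.045]]]'
cat > s.py <<'E'
from h import *
o=bot.get_obs();np.set_printoptions(precision=3,suppress=True)
print("t",o["time"],"j6 %.4f tau6 %.4f"%(o["joint_positions"][5],o["tau"][5]),"M",o["moment"],"F",o["contact_force"],o["tool_pos"],"yaw %.4f"%o["tcp_rot"][2],"w %.2f"%o["grip_width"])
E
python3 s.py
```

```text
time: 3.15
tool_pos: [493.9, -40.7, 129.3]
tcp_rot: [3.142, -0.0, -1.159]
contact_force: [0.7, -0.1, -0.5]
grip_width: 91.9
[-2.10650812e-02 -4.12562191e+01 -2.01227438e+01  6.25538011e-02
 -4.49100905e-02 -1.85510726e-03] [ 0.01957466 -0.0570885   0.00214291] [ 0.67667332 -0.06887415 -0.51103453]
time: 3.95
tool_pos: [494.6, -41.5, 129.2]
tcp_rot: [-3.141, -0.002, -1.158]
contact_force: [1.4, -5.2, -0.5]
grip_width: 51.5
t 3.95 j6 0.9217 tau6 0.0166 M [-0.702 -0.184  0.023] F [ 1.36  -5.245 -0.452] [494.604 -41.468 129.194] yaw -1.1579 w 51.53
```

```bash
python3 -m inch '[[[0.001,0,0,0,0,0,0.045],[0,0,0,0,0,0,0.045]]]'; python3 s.py
python3 -m inch '[[[0,0,0,0,0,-5,0.045],[0,0,0,0,0,-5,0.045],[0,0,0,0,0,-5,0.045]]]'; python3 s.py
python3 -m inch '[[[0,0,0,0,0,-5,0.045],[0,0,0,0,0,-5,0.045],[0,0,0,0,0,-5,0.045]]]'; python3 s.py
```

```text
time: 4.15
tool_pos: [494.6, -41.5, 129.2]
tcp_rot: [-3.141, -0.001, -1.158]
contact_force: [1.2, -1.7, 1.0]
grip_width: 51.6
t 4.15 j6 0.9200 tau6 -0.0158 M [-0.175 -0.137 -0.007] F [ 1.173 -1.72   1.033] [494.572 -41.508 129.158] yaw -1.1581 w 51.57
time: 4.45
tool_pos: [494.7, -41.6, 129.1]
tcp_rot: [-3.141, -0.001, -0.893]
contact_force: [0.8, -1.1, -0.4]
grip_width: 51.3
t 4.45 j6 0.6549 tau6 1.0478 M [-0.429 -0.217 -0.128] F [ 0.812 -1.058 -0.434] [494.653 -41.614 129.146] yaw -0.8928 w 51.29
time: 4.75
tool_pos: [494.7, -41.7, 129.1]
tcp_rot: [3.142, -0.001, -0.631]
contact_force: [1.6, -3.1, -0.3]
grip_width: 51.0
t 4.75 j6 0.3931 tau6 1.0847 M [-0.547 -0.325 -0.077] F [ 1.624 -3.081 -0.322] [494.748 -41.697 129.125] yaw -0.6308 w 51.05
```

```bash
for i in 1; do python3 -m inch '[[[0,0,0,0,0,-4,0.045],[0,0,0,0,0,-4,0.045]]]' >/dev/null; python3 s.py
python3 -m inch '[[[0,0,0,0,0,-4,0.045],[0,0,0,0,0,-4,0.045]]]'>/dev/null; python3 s.py
python3 -m inch '[[[0,0,0,0,0,-4,0.045],[0,0,0,0,0,-4,0.045]]]'>/dev/null; python3 s.py
python3 -m inch '[[[0,0,0,0,0,-4,0.045],[0,0,0,0,0,-4,0.045]]]'>/dev/null; python3 s.py
python3 -m inch '[[[0,0,0,0,0,-4,0.045],[0,0,0,0,0,-4,0.045]]]'>/dev/null; python3 s.py
python3 -m inch '[[[0,0,0,0,0,-4,0.045],[0,0,0,0,0,-4,0.045]]]'>/dev/null; python3 s.py; done
```

```text
t 4.95 j6 0.2541 tau6 0.8466 M [-0.563 -0.377 -0.064] F [ 2.122 -3.291 -0.968] [494.789 -41.728 129.105] yaw -0.4919 w 51.27
t 5.15 j6 0.1145 tau6 0.8579 M [-0.483 -0.398 -0.05 ] F [ 1.225 -3.819 -1.538] [494.866 -41.78  129.139] yaw -0.3523 w 51.16
t 5.35 j6 -0.0251 tau6 0.8578 M [-0.476 -0.45  -0.056] F [ 1.894 -3.338 -0.699] [494.933 -41.792 129.122] yaw -0.2127 w 51.61
t 5.55 j6 -0.1647 tau6 0.8579 M [-0.49  -0.538 -0.045] F [ 1.85  -3.833 -1.362] [494.989 -41.756 129.113] yaw -0.0731 w 51.31
t 5.75 j6 -0.3044 tau6 0.8581 M [-0.433 -0.569 -0.102] F [ 2.628 -2.895 -1.568] [495.057 -41.781 129.108] yaw 0.0666 w 51.19
t 5.95 j6 -0.4440 tau6 0.8580 M [-0.423 -0.633 -0.092] F [ 2.267 -2.377 -2.125] [495.132 -41.761 129.122] yaw 0.2061 w 51.35
```

```bash
python3 -m inch '[[[0,0,0,0,0,0,0.0918],[0,0,0,0,0,0,0.0918],[0,0,0,0,0,0,0.0918],[0,0,0,0,0,0,0.0918]]]'; python3 -m inch '[[[0,0,-0.008,0,0,0,0.0918],[0,0,-0.008,0,0,0,0.0918],[0,0,-0.008,0,0,-8.5,0.0918],[0,0,-0.007,0,0,-8.5,0.0918],[0,0,0,0,0,-8.5,0.0918],[0,0,0,0,0,-8.5,0.0918],[0,0,0,0,0,-8.5,0.0918],[0,0,0,0,0,-8.5,0.0918],[0,0,0,0,0,0,0.0918],[0,0,0,0,0,0,0.0918]]]'; python3 s.py
```

```text
time: 6.35
tool_pos: [494.1, -41.1, 128.9]
tcp_rot: [-3.141, 0.0, 0.203]
contact_force: [-0.2, -0.1, -0.1]
grip_width: 79.1
time: 7.35
tool_pos: [494.5, -41.3, 160.6]
tcp_rot: [3.141, -0.0, 1.089]
contact_force: [-0.2, 0.9, 0.2]
grip_width: 91.7
t 7.35 j6 -1.3272 tau6 -0.1872 M [ 0.029 -0.127  0.008] F [-0.175  0.863  0.221] [494.504 -41.295 160.552] yaw 1.0894 w 91.66
```

```bash
python3 -m inch '[[[0,0,0,0,0,0,0.025],[0,0,0,0,0,0,0.025],[0,0,0,0,0,0,0.025],[0,0,0,0,0,0,0.025],[0,0,0,0,0,0,0.025],[0,0,0,0,0,0,0.025],[0,0,0,0,0,0,0.025],[0,0,0,0,0,0,0.025],[0,0,0,0,0,0,0.025],[0,0,0,0,0,0,0.025]]]'; python3 s.py
```

```text
time: 8.35
tool_pos: [494.4, -41.0, 160.0]
tcp_rot: [3.141, -0.0, 1.093]
contact_force: [1.1, 2.0, -0.2]
grip_width: 33.1
t 8.35 j6 -1.3313 tau6 -0.0094 M [ 0.44  -0.325  0.003] F [ 1.064  2.019 -0.234] [494.448 -41.044 159.997] yaw 1.0934 w 33.05
```

```bash

python3 -m inch '[[[0,0,0.00014,0,0,5,0.025],[0,0,0.00014,0,0,5,0.025],[0,0,0.00014,0,0,5,0.025]]]' >/dev/null; python3 s.py
python3 -m inch '[[[0,0,0.00014,0,0,5,0.025],[0,0,0.00014,0,0,5,0.025],[0,0,0.00014,0,0,5,0.025]]]' >/dev/null; python3 s.py
python3 -m inch '[[[0,0,0.00014,0,0,5,0.025],[0,0,0.00014,0,0,5,0.025],[0,0,0.00014,0,0,5,0.025]]]' >/dev/null; python3 s.py
python3 -m inch '[[[0,0,0.00014,0,0,5,0.025],[0,0,0.00014,0,0,5,0.025],[0,0,0.00014,0,0,5,0.025]]]' >/dev/null; python3 s.py
```

```text
t 8.65 j6 -1.0661 tau6 -1.0976 M [ 0.503 -0.374  0.072] F [ 1.013  3.06  -0.494] [494.544 -40.938 159.603] yaw 0.8282 w 33.11
t 8.95 j6 -0.8042 tau6 -1.0945 M [ 0.533 -0.483  0.085] F [ 1.817  3.201 -1.336] [494.672 -40.811 159.182] yaw 0.5664 w 33.40
t 9.25 j6 -0.5425 tau6 -1.0941 M [ 0.514 -0.504  0.05 ] F [ 3.301  4.367 -1.329] [494.794 -40.762 158.771] yaw 0.3046 w 33.12
t 9.55 j6 -0.2807 tau6 -1.0937 M [ 0.605 -0.528  0.076] F [ 4.279  3.912 -1.21 ] [494.975 -40.728 158.376] yaw 0.0428 w 33.28
```

```bash

python3 -m inch '[[[0.0004,-0.0003,0.00014,0,0,5,0.025],[0.0003,-0.0003,0.00014,0,0,5,0.025]]]' >/dev/null; python3 s.py
python3 -m inch '[[[0,0,0.00014,0,0,5,0.025],[0,0,0.00014,0,0,5,0.025]]]' >/dev/null; python3 s.py
python3 -m inch '[[[0,0,0.00014,0,0,5,0.025],[0,0,0.00014,0,0,5,0.025]]]' >/dev/null; python3 s.py
python3 -m inch '[[[0,0,0.00014,0,0,5,0.025],[0,0,0.00014,0,0,5,0.025]]]' >/dev/null; python3 s.py
```

```text
t 9.75 j6 -0.1045 tau6 -1.1078 M [-0.009 -0.146  0.061] F [-0.026  0.373  0.702] [495.108 -40.716 158.041] yaw -0.1316 w 33.31
t 9.95 j6 0.0699 tau6 -1.0965 M [ 0.155 -0.311  0.05 ] F [ 1.868  1.087 -1.138] [495.216 -40.723 157.808] yaw -0.3062 w 33.04
t 10.15 j6 0.2445 tau6 -1.0963 M [ 0.108 -0.312  0.016] F [ 1.234 -0.434 -1.547] [495.324 -40.76  157.519] yaw -0.4808 w 33.24
t 10.35 j6 0.4190 tau6 -1.0962 M [ 0.115 -0.33   0.041] F [ 2.039  0.153 -1.79 ] [495.4   -40.831 157.226] yaw -0.6553 w 33.27
```

```bash

for k in 1; do
python3 -m inch '[[[0,0,0.00014,0,0,5,0.025],[0,0,0.00014,0,0,5,0.025]]]' >/dev/null; python3 s.py
python3 -m inch '[[[0,0,0.00014,0,0,5,0.025],[0,0,0.00014,0,0,5,0.025]]]' >/dev/null; python3 s.py
python3 -m inch '[[[0,0,0.00014,0,0,5,0.025],[0,0,0.00014,0,0,5,0.025]]]' >/dev/null; python3 s.py; done
```

```text
t 10.55 j6 0.5935 tau6 -1.0961 M [ 0.032 -0.33   0.055] F [ 2.096  0.35  -1.865] [495.474 -40.915 156.964] yaw -0.8298 w 33.12
t 10.75 j6 0.7681 tau6 -1.0950 M [ 0.017 -0.401  0.02 ] F [ 2.715  0.951 -1.239] [495.535 -41.013 156.696] yaw -1.0044 w 33.16
t 10.95 j6 0.9426 tau6 -1.0949 M [-0.039 -0.327  0.078] F [ 2.753 -0.747 -2.066] [495.598 -41.083 156.429] yaw -1.1789 w 33.11
```

```bash

for k in 1; do
python3 -m inch '[[[0,0,0.00014,0,0,5,0.025],[0,0,0.00014,0,0,5,0.025]]]' >/dev/null; python3 s.py
python3 -m inch '[[[0,0,0.00014,0,0,5,0.025],[0,0,0.00014,0,0,5,0.025]]]' >/dev/null; python3 s.py
python3 -m inch '[[[0,0,0.00014,0,0,5,0.025],[0,0,0.00014,0,0,5,0.025]]]' >/dev/null; python3 s.py; done
```

```text
t 11.15 j6 1.1171 tau6 -1.0950 M [-0.101 -0.296  0.064] F [ 2.016 -1.375 -2.028] [495.595 -41.188 156.132] yaw -1.3535 w 33.03
t 11.35 j6 1.2917 tau6 -1.0947 M [-0.199 -0.327  0.065] F [ 2.097 -1.371 -2.115] [495.619 -41.285 155.868] yaw -1.5281 w 33.15
t 11.55 j6 1.4662 tau6 -1.0948 M [-0.232 -0.283  0.043] F [ 1.847 -1.764 -1.877] [495.652 -41.397 155.602] yaw -1.7025 w 33.14
```

```bash

for k in 1; do
python3 -m inch '[[[0,0,0.00014,0,0,5,0.025],[0,0,0.00014,0,0,5,0.025]]]' >/dev/null; python3 s.py
python3 -m inch '[[[0,0,0.00014,0,0,5,0.025],[0,0,0.00014,0,0,5,0.025]]]' >/dev/null; python3 s.py
python3 -m inch '[[[0,0,0.00014,0,0,5,0.025],[0,0,0.00014,0,0,5,0.025]]]' >/dev/null; python3 s.py; done
```

```text
t 11.75 j6 1.6407 tau6 -1.0824 M [-0.301 -0.281  0.079] F [ 2.204 -2.533 -0.343] [495.603 -41.51  155.392] yaw -1.8770 w 33.54
t 11.95 j6 1.8152 tau6 -1.0584 M [-0.337 -0.204  0.112] F [ 2.016 -3.077  0.861] [495.598 -41.62  155.262] yaw -2.0515 w 33.27
t 12.15 j6 1.9897 tau6 -1.0295 M [-0.407 -0.005  0.13 ] F [ 0.095 -3.377  1.779] [495.538 -41.694 155.154] yaw -2.2259 w 33.44
```

```bash

python3 -m inch '[[[0,0,0,0,0,0,0.025]]]' >/dev/null; python3 s.py
python3 -m inch '[[[0,0,0,0,0,0,0.025]]]' >/dev/null; python3 s.py
python3 -m inch '[[[0,0,0,0,0,0,0.025]]]' >/dev/null; python3 s.py
```

```text
t 12.25 j6 1.9870 tau6 0.8817 M [-0.587 -0.138 -0.037] F [ 1.532 -4.29   2.399] [495.515 -41.669 155.12 ] yaw -2.2234 w 32.71
t 12.35 j6 1.9840 tau6 0.0438 M [-0.752 -0.088 -0.031] F [ 0.55  -5.845  2.385] [495.516 -41.615 155.103] yaw -2.2204 w 33.26
t 12.45 j6 1.9840 tau6 -0.0172 M [-0.747 -0.172  0.037] F [ 1.266 -5.544  2.485] [495.536 -41.637 155.135] yaw -2.2204 w 33.52
```

```bash
python3 -m inch '[[[0,0,0,0,0,0,0.0918],[0,0,0,0,0,0,0.0918],[0,0,0,0,0,0,0.0918],[0,0,0,0,0,0,0.0918],[0,0,0,0,0,0,0.0918],[0,0,0,0,0,0,0.0918]]]'
python3 -m inch '[[[0,0,0,0,0,-8.5,0.0918],[0,0,0,0,0,-8.5,0.0918],[0,0,0,0,0,-8.5,0.0918],[0,0,0,0,0,-8.5,0.0918],[0,0,0,0,0,-8.5,0.0918],[0,0,0,0,0,-8.5,0.0918],[0,0,0,0,0,-8.5,0.0918],[0,0,0,0,0,-8.5,0.0918],[0,0,0,0,0,-8.5,0.0918],[0,0,0,0,0,-8.5,0.0918],[0,0,0,0,0,-8.5,0.0918],[0,0,0,0,0,-8.5,0.0918]]]'
python3 -m inch '[[[0,0,0.004,0,0,-8.5,0.0918],[0,0,0.0055,0,0,-8.5,0.0918],[0,0,0.0055,0,0,0,0.0918],[0,0,0.0055,0,0,0,0.0918],[0,0,0.0050,0,0,0,0.0918],[0,0,0,0,0,0,0.0918],[0,0,0,0,0,0,0.0918]]]'; python3 s.py
```

```text
time: 13.05
tool_pos: [494.9, -40.6, 154.6]
tcp_rot: [3.141, -0.0, -2.222]
contact_force: [0.2, 0.8, 0.8]
grip_width: 77.0
time: 14.25
tool_pos: [495.0, -40.6, 154.7]
tcp_rot: [3.142, 0.0, -0.436]
contact_force: [-0.9, -0.3, -0.3]
grip_width: 92.1
time: 14.95
tool_pos: [495.0, -40.7, 129.1]
tcp_rot: [3.142, 0.0, -0.147]
contact_force: [0.3, 0.3, -0.3]
grip_width: 91.9
t 14.95 j6 -0.0896 tau6 0.0190 M [-0.045 -0.082 -0.052] F [ 0.313  0.349 -0.318] [495.01  -40.681 129.13 ] yaw -0.1467 w 91.88
```

```bash
python3 -m inch '[[[0,0.0006,0,0,0,0,0.045],[0,0,0,0,0,0,0.045],[0,0,0,0,0,0,0.045],[0,0,0,0,0,0,0.045],[0,0,0,0,0,0,0.045],[0,0,0,0,0,0,0.045],[0,0,0,0,0,0,0.045],[0,0,0,0,0,0,0.045]]]' >/dev/null; python3 s.py
python3 -m inch '[[[0,0,0,0,0,4,0.045],[0,0,0,0,0,4,0.045],[0,0,0,0,0,4,0.045]]]' >/dev/null; python3 s.py
python3 -m inch '[[[0,0,0,0,0,4,0.045],[0,0,0,0,0,4,0.045]]]' >/dev/null; python3 s.py
python3 -m inch '[[[0,0,0,0,0,4,0.045],[0,0,0,0,0,4,0.045]]]' >/dev/null; python3 s.py
python3 -m inch '[[[0,0,0,0,0,4,0.045],[0,0,0,0,0,4,0.045]]]' >/dev/null; python3 s.py
```

```text
t 15.75 j6 -0.0919 tau6 -0.0147 M [-0.045 -0.181 -0.005] F [ 0.555 -1.002 -1.289] [495.06  -41.301 129.242] yaw -0.1457 w 51.23
t 16.05 j6 0.1204 tau6 -0.8610 M [ 0.043 -0.144  0.079] F [ 0.444 -0.373  0.467] [495.033 -41.314 129.235] yaw -0.3579 w 51.08
t 16.25 j6 0.2600 tau6 -0.8590 M [ 0.021 -0.208  0.102] F [ 0.176 -0.367 -0.223] [495.01  -41.303 129.224] yaw -0.4975 w 51.30
t 16.45 j6 0.3996 tau6 -0.8593 M [-0.021 -0.064  0.054] F [ 1.052 -0.131 -0.39 ] [495.031 -41.298 129.254] yaw -0.6372 w 51.29
t 16.65 j6 0.5392 tau6 -0.8589 M [-0.07  -0.074  0.043] F [ 1.088 -0.073 -0.092] [495.058 -41.307 129.25 ] yaw -0.7768 w 51.24
```

```bash
python3 -m inch '[[[0,0,0,0,0,4,0.045],[0,0,0,0,0,4,0.045],[0,0,0,0,0,4,0.045]]]' >/dev/null; python3 s.py
python3 -m inch '[[[0,0,0,0,0,4,0.045],[0,0,0,0,0,4,0.045]]]' >/dev/null; python3 s.py
python3 -m inch '[[[0,0,0,0,0,4,0.045],[0,0,0,0,0,4,0.045]]]' >/dev/null; python3 s.py
python3 -m inch '[[[0,0,0,0,0,4,0.045],[0,0,0,0,0,4,0.045]]]' >/dev/null; python3 s.py
```

```text
t 16.95 j6 0.7486 tau6 -0.8179 M [-0.002 -0.023  0.137] F [ 0.133  0.327 -0.45 ] [495.028 -41.313 129.229] yaw -0.9861 w 51.36
t 17.15 j6 0.8881 tau6 -0.7378 M [-0.026 -0.143  0.217] F [ 0.784 -0.066  0.802] [495.015 -41.348 129.235] yaw -1.1256 w 51.37
t 17.35 j6 1.0276 tau6 -0.6490 M [ 0.054 -0.049  0.207] F [-0.254  0.085  1.109] [495.013 -41.334 129.255] yaw -1.2650 w 51.04
t 17.55 j6 1.1671 tau6 -0.5659 M [ 0.079 -0.006  0.369] F [ 0.198 -0.098  0.171] [494.978 -41.334 129.272] yaw -1.4045 w 51.27
```

```bash
for i in 1 2 3; do python3 -m inch '[[[0,0,0,0,0,0,0.045]]]' >/dev/null; python3 s.py;done
python3 -m inch '[[[0,0,0,0,0,0.8,0.045],[0,0,0,0,0,0.8,0.045]]]' >/dev/null; python3 s.py
python3 -m inch '[[[0,0,0,0,0,0.8,0.045]]]' >/dev/null; python3 s.py
python3 - <<'E'
from h import *
m=[]
for i in range(12):
    bot.capture("side");o=bot.get_obs();m.append([o["moment"][2],o["tau"][5],o["joint_positions"][5]])
print(np.mean(m,0),np.std(m,0))
E
```

```text
t 17.65 j6 1.1654 tau6 0.5996 M [ 0.116 -0.1   -0.112] F [ 0.501 -0.417  0.163] [495.051 -41.28  129.273] yaw -1.4030 w 51.28
t 17.75 j6 1.1632 tau6 -0.0157 M [ 0.082 -0.095 -0.139] F [ 1.504 -0.826  0.489] [495.068 -41.321 129.278] yaw -1.4009 w 51.16
t 17.85 j6 1.1635 tau6 -0.0394 M [ 0.097 -0.084 -0.048] F [ 0.896 -0.323  1.508] [495.043 -41.284 129.281] yaw -1.4012 w 51.30
t 18.05 j6 1.1932 tau6 0.0661 M [ 0.078 -0.123  0.261] F [ 0.021 -0.051  1.144] [495.014 -41.326 129.262] yaw -1.4306 w 51.44
t 18.15 j6 1.2073 tau6 0.1857 M [ 0.051 -0.063  0.385] F [ 0.01  -1.127  1.456] [494.984 -41.339 129.276] yaw -1.4447 w 50.87
[0.25213817 0.25790783 1.20673065] [0.03582678 0.02931577 0.00040996]
```

```bash
for i in 1 2 3 4 5 6; do python3 -m inch '[[[0,0,0,0,0,-4,0.045]]]' >/dev/null; python3 s.py|cut -c1-75;done; echo back; for i in 1 2 3 4; do python3 -m inch '[[[0,0,0,0,0,4,0.045]]]' >/dev/null; python3 s.py|cut -c1-75;done
```

```text
t 18.85 j6 1.1364 tau6 1.4181 M [ 0.037 -0.112 -0.098] F [ 0.306 -1.383  2.
t 18.95 j6 1.0648 tau6 0.8658 M [-0.025 -0.155 -0.167] F [ 0.93  -1.765  2.
t 19.05 j6 0.9949 tau6 0.8253 M [-0.06  -0.12  -0.058] F [ 0.158 -0.018  2.
t 19.15 j6 0.9251 tau6 0.8269 M [-0.045 -0.156 -0.154] F [ 0.933 -0.907  2.
t 19.25 j6 0.8553 tau6 0.8317 M [-0.121 -0.145 -0.146] F [ 0.229 -0.51   1.
t 19.35 j6 0.7854 tau6 0.8393 M [-0.077 -0.226 -0.084] F [ 0.501 -0.796  1.
back
t 19.45 j6 0.8567 tau6 -2.0641 M [-0.026 -0.119  0.134] F [ 1.196 -0.343  1
t 19.55 j6 0.9302 tau6 -0.8448 M [-0.03  -0.131  0.18 ] F [ 1.069 -0.487  2
t 19.65 j6 1.0001 tau6 -0.7069 M [-0.064 -0.16   0.19 ] F [ 0.531 -0.378  2
t 19.75 j6 1.0699 tau6 -0.6505 M [-0.037 -0.116  0.225] F [1.094 0.053 2.39
```

```bash
for i in 1 2 3; do python3 -m inch '[[[0,0,0,0,0,4,0.045],[0,0,0,0,0,4,0.045]]]' >/dev/null; python3 s.py|cut -c1-95;done;  python3 -m inch '[[[0,0,0,0,0,4,0.045]]]' >/dev/null; python3 s.py|cut -c1-95; python3 -m inch '[[[0,0,0,0,0,0,0.045],[0,0,0,0,0,0,0.045]]]' >/dev/null; python3 s.py
```

```text
t 19.95 j6 1.2093 tau6 -0.5341 M [ 0.045 -0.068  0.364] F [ 0.233 -0.114  2.756] [494.974 -41.3
t 20.15 j6 1.3488 tau6 -0.4495 M [ 0.048 -0.063  0.486] F [ 0.802 -1.734  2.818] [494.962 -41.3
t 20.35 j6 1.4883 tau6 -0.3592 M [ 0.085 -0.053  0.536] F [ 0.844 -1.24   2.198] [494.97  -41.3
t 20.45 j6 1.5580 tau6 -0.3397 M [ 0.105 -0.045  0.569] F [ 0.948 -0.863  3.205] [494.969 -41.3
t 20.65 j6 1.5546 tau6 -0.1355 M [ 0.121 -0.14  -0.273] F [ 1.042 -1.106  4.198] [495.092 -41.266 129.312] yaw -1.7925 w 51.57
```

```bash
python3 -m inch '[[[0,0,0,0,0,0,0.0918],[0,0,0,0,0,0,0.0918],[0,0,0,0,0,0,0.0918],[0,0,0,0,0,0,0.0918],[0,0,0,0,0,0,0.0918],[0,0,0,0,0,0,0.0918]]]'; python3 -m inch '[[[0,0,-0.01,0,0,0,0.0918],[0,0,-0.015,0,0,0,0.0918],[0,0,-0.015,0,0,0,0.0918],[0,0,-0.015,0,0,0,0.0918],[0,0,-0.015,0,0,0,0.0918],[0,0,-0.015,0,0,0,0.0918],[0,0,-0.015,0,0,0,0.0918],[0,0,-0.015,0,0,0,0.0918],[0,0,-0.015,0,0,0,0.0918],[0,0,-0.015,0,0,0,0.0918],[0,0,0,0,0,0,0.0918],[0,0,0,0,0,0,0.0918]]]'
python3 - <<'E'
from h import *
c=bot.capture("wrist");cv2.imwrite("pics/w3.png",c["pixels"])
E
```

```text
time: 21.25
tool_pos: [494.8, -41.2, 129.1]
tcp_rot: [3.141, -0.0, -1.793]
contact_force: [-0.6, -0.4, -0.5]
grip_width: 90.9
time: 22.45
tool_pos: [494.8, -41.2, 274.3]
tcp_rot: [-3.141, -0.0, -1.793]
contact_force: [0.0, -0.4, -0.3]
grip_width: 91.9
```

View pics/w3.png

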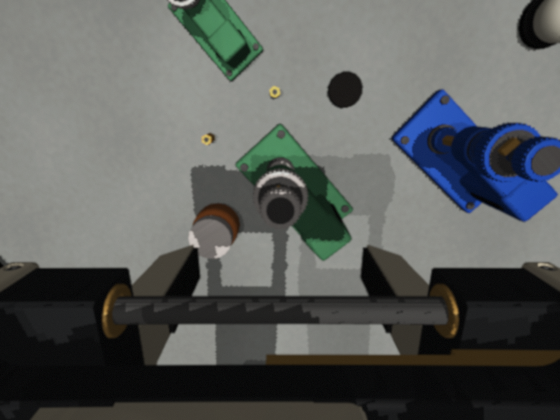

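The fingers are clear and the gauge is intact, with the knob at (281,208) and the ring at (281,190). The pillars, pad and jar are undisturbed. I'm handing the job in.

```bash
python3 -c "
from plant import bot
print(bot.close_job())"
```

```text
the job is handed in; nothing more can be done
None
```

The gauge is set and locked, and I handed the job in at about 22.5 s. One reading disagrees with your figures: the felt lock-ring torque was well over the 0.5 N m limit.

1. **Slackening:** I turned the large green gauge's lock ring 1.36 rad counter-clockwise. It then ran free at about 0.06 N m.
2. **Setting the stop screw:** I turned the knob clockwise and felt contact about 2.9 rad from the start. I stopped about 0.45 rad past contact. That is about 0.105 N m by your torque figures, and the wrist read about 0.125 N m, both within 0.07 to 0.14.
3. **Tightening:** I turned the ring clockwise to about 0.87 rad past where the collet bites, which is about 0.30 N m by your 0.28 N m per rad. Partway through I backed it off about 0.4 rad to measure the torque, still with the collet engaged, and then tightened it again.

**Last checks:**
- **Ring torque disagrees:** the wrist felt about 0.6 N m per rad while tightening, and about 0.58 N m at the end. When I backed it off, the torque was only 0.08 to 0.09 N m. I took that to mean a spring of about 0.28 N m per rad plus similar holding friction, so I stopped by angle instead of felt torque. If the 0.5 N m limit applies to felt torque, the ring is overtightened.
- **Possible slip:** the last step of tightening may have included a slight slip of the fingers on the ring.
- **Final picture:** the fingers are clear of the gauge, and the spare pillars, foot pad and jar look undisturbed. I did not check the knob's heading in a picture after locking.

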